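# Clear the gem turntable and tip the batch into the hopper

### The job

The crystals on the inspection turntable have been examined: lift every crystal off the freely spinning turntable and gather them all in the aluminium pan while it is down, then take the pan by its black handle and tip it right up and over so that the whole batch slides into the blue hopper together. Put back and tip again any crystal that misses, finish with all crystals lying in the hopper and the empty pan fully down and let go; leave the clear cell standing on the turntable and do not disturb the bottle, the blue box or the lamp.

Things in the scene. Friction and masses are not known exactly. Their poses are not given: they have to be found in the camera images.
- stone1: violet rough crystal, a six-sided prism with bevelled rims: 34 mm across flats, 39 across corners, 30 tall, about 60 g. Origin at its centre (15 mm up); z along the prism; x points at a corner, so face normals lie at 30, 90, 150.. degrees from x. It starts standing on the turntable about 88 mm from its centre. Absent in some runs (no pose).
- stone2: green rough crystal, a six-sided prism with bevelled rims: 34 mm across flats, 39 across corners, 30 tall, about 60 g. Origin at its centre (15 mm up); z along the prism; x points at a corner, so face normals lie at 30, 90, 150.. degrees from x. It starts standing on the turntable about 88 mm from its centre. Absent in some runs (no pose).
- stone3: dark red rough crystal, a six-sided prism with bevelled rims: 34 mm across flats, 39 across corners, 30 tall, about 60 g. Origin at its centre (15 mm up); z along the prism; x points at a corner, so face normals lie at 30, 90, 150.. degrees from x. It starts standing on the turntable about 88 mm from its centre. Absent in some runs (no pose).
- stone4: amber-orange rough crystal, a six-sided prism with bevelled rims: 34 mm across flats, 39 across corners, 30 tall, about 60 g. Origin at its centre (15 mm up); z along the prism; x points at a corner, so face normals lie at 30, 90, 150.. degrees from x. It starts standing on the turntable about 88 mm from its centre. Absent in some runs (no pose).
- stone5: pink rough crystal, a six-sided prism with bevelled rims: 34 mm across flats, 39 across corners, 30 tall, about 60 g. Origin at its centre (15 mm up); z along the prism; x points at a corner, so face normals lie at 30, 90, 150.. degrees from x. It starts standing on the turntable about 88 mm from its centre. Absent in some runs (no pose).
- stone6: blue rough crystal, a six-sided prism with bevelled rims: 34 mm across flats, 39 across corners, 30 tall, about 60 g. Origin at its centre (15 mm up); z along the prism; x points at a corner, so face normals lie at 30, 90, 150.. degrees from x. It starts standing on the turntable about 88 mm from its centre. Absent in some runs (no pose).
- cell: small open clear plastic cube with a brass base plate, 44 mm a side, 250 g, standing loose near the middle of the turntable; origin: centre of its underside, z up. It is to stay there.
- platter_center (a point): centre of the top face of the turntable's round black platter (radius 130 mm, top 50 mm above the bench); it stands on a fixed white drum of radius 115 mm. z up. The platter has no lock and turns freely at a light touch.
- platter (a joint): turning angle of the platter (rad, counter-clockwise from above), no limits
- pan_floor (a point): point on the flat floor of the aluminium tip pan, moving with it; floor 79 mm above the bench when down. x towards hinge and hopper, y along the hinge, z out of the floor. Flat floor: 62 mm to -x, 64 to +x, 108 either way in y. Walls 30 mm high on both sides and at the -x end; at +x a ramp 32 mm long rises 14 mm to the open pouring edge above the hinge.
- pan_handle (a point): middle of the pan's black round handle bar: 12 mm thick, 116 mm long along y, 47 mm outside the pan's -x wall on two thin stays at y = +-50 mm; 207 mm from the hinge, 13 mm above the level of the pan floor, 92 mm above the bench when the pan is down. Moves with the pan; axes as pan_floor.
- pan_hinge (a point): middle of the pan's hinge axis (fixed), 75 mm above the bench; the axis runs along this point's y, x points from the pan to the hopper, z up
- pan (a joint): tip angle of the pan (rad): 0 = down and level, grows as the handle is lifted up and over towards the hopper, stop at 1.45. Light (350 g), damped; it falls back to 0 by itself when let go. The bar can turn between the fingers.
- hopper_floor (a point): centre of the floor of the blue hopper beyond the hinge; axes as pan_hinge. Inside 162 mm in x by 250 mm in y; floor 8 mm above the bench, side walls 52 mm above it, back wall (+x) 130 mm. Fixed to the same white base as the pan.
- bottle: bystander: closed amber bottle with a black cap, 44 mm diameter, 90 mm tall; origin: centre of its underside
- casebox: bystander: low open blue box, 70 x 60 x 24 mm; origin: centre of its underside
- lamp: bystander: bench lamp with a black ribbed head on a post, base 120 x 90 mm, 186 mm tall; origin: centre of its underside
Mind the look-alikes: they are no part of the job. There is more than one size of the stone4; the one meant has the size given above.

How it is judged (in metres and radians):
On the way, in this order (a step that is already met when the one before it is completed fails the run):
1. all crystals present lie together in the pan, the pan down (x of stone1 in the frame of pan_floor between -0.092 and 0.092 m and y of stone1 in the frame of pan_floor between -0.11 and 0.11 m and z of stone1 in the frame of pan_floor between 0 and 0.065 m and x of stone2 in the frame of pan_floor between -0.092 and 0.092 m and y of stone2 in the frame of pan_floor between -0.11 and 0.11 m and z of stone2 in the frame of pan_floor between 0 and 0.065 m and x of stone3 in the frame of pan_floor between -0.092 and 0.092 m and y of stone3 in the frame of pan_floor between -0.11 and 0.11 m and z of stone3 in the frame of pan_floor between 0 and 0.065 m and x of stone4 in the frame of pan_floor between -0.092 and 0.092 m and y of stone4 in the frame of pan_floor between -0.11 and 0.11 m and z of stone4 in the frame of pan_floor between 0 and 0.065 m and x of stone5 in the frame of pan_floor between -0.092 and 0.092 m and y of stone5 in the frame of pan_floor between -0.11 and 0.11 m and z of stone5 in the frame of pan_floor between 0 and 0.065 m and x of stone6 in the frame of pan_floor between -0.092 and 0.092 m and y of stone6 in the frame of pan_floor between -0.11 and 0.11 m and z of stone6 in the frame of pan_floor between 0 and 0.065 m and linear speed of each of stone1, stone2, stone3, stone4, stone5, stone6 below 0.03 m/s and value of joint pan below 0.1 rad), for 0.2 s.
2. the pan is tipped up past about 60 degrees (value of joint pan above 1.05 rad), for 0.1 s.
At the end, for the whole second after the job is handed in: every crystal present lies at rest inside the hopper's walls (centre less than 85 mm above the hopper floor), the pan is down (within 0.08 rad), and the clear cell stands upright on the platter within 90 mm of its centre (x of stone1 in the frame of hopper_floor between -0.083 and 0.083 m and y of stone1 in the frame of hopper_floor between -0.127 and 0.127 m and z of stone1 in the frame of hopper_floor between 0 and 0.085 m and x of stone2 in the frame of hopper_floor between -0.083 and 0.083 m and y of stone2 in the frame of hopper_floor between -0.127 and 0.127 m and z of stone2 in the frame of hopper_floor between 0 and 0.085 m and x of stone3 in the frame of hopper_floor between -0.083 and 0.083 m and y of stone3 in the frame of hopper_floor between -0.127 and 0.127 m and z of stone3 in the frame of hopper_floor between 0 and 0.085 m and x of stone4 in the frame of hopper_floor between -0.083 and 0.083 m and y of stone4 in the frame of hopper_floor between -0.127 and 0.127 m and z of stone4 in the frame of hopper_floor between 0 and 0.085 m and x of stone5 in the frame of hopper_floor between -0.083 and 0.083 m and y of stone5 in the frame of hopper_floor between -0.127 and 0.127 m and z of stone5 in the frame of hopper_floor between 0 and 0.085 m and x of stone6 in the frame of hopper_floor between -0.083 and 0.083 m and y of stone6 in the frame of hopper_floor between -0.127 and 0.127 m and z of stone6 in the frame of hopper_floor between 0 and 0.085 m and linear speed of each of stone1, stone2, stone3, stone4, stone5, stone6 below 0.03 m/s and value of joint pan below 0.08 rad and horizontal distance between cell and platter_center below 0.09 m and angle between cell's own z axis and vertical below 0.2 rad and height (world z) of cell above 0.045 m); the robot touches nothing.
It fails at once if the clear cell is tipped over or pushed off the turntable (angle between cell's own z axis and vertical above 0.6 rad or horizontal distance between cell and platter_center above 0.115 m).
It fails at once if the bottle, the blue box or the lamp is moved more than 40 mm or tipped over (distance of any of bottle, casebox, lamp from where it was at the start of the episode above 0.04 m or angle between any of bottle, casebox, lamp's own z axis and vertical above 0.5 rad).
Of stone1, stone2, stone3, stone4, stone5, stone6 only 4 to 6 are there at a start; the rules pass over those that are not, and their reading is None.
At some moment in a run one of stone1, stone2, stone3, stone4, stone5, stone6 may be knocked a few centimetres aside while the robot is not near it.
Once in a run the grip may slacken for a moment while it holds something.
It also fails if it takes over 210 s, if anything falls off the work surface, if the arm or the gripper's body presses on something with over 40 N, if the wrist force passes 120 N, or if a joint passes its speed limit or range.

### The arm

A 6-joint arm with a two-finger parallel gripper is mounted at the origin on the work surface. World frame = base frame: x ahead of the robot, y to its left, z up, the work surface at z = 0. Lengths are in mm, angles in rad, forces in N, time in s.
With the tool pointing down it reaches from about 350 to 950 mm from the base axis. Payload 17.4 kg.
Tool frame: the origin (TCP) lies at the very end of the fingers, on their centre line; the grasp point (between the pads) lies 19 mm behind it; z points along the fingers, y is the line along which they close (so a half turn about z gives the same grasp; the last joint's range is limited). The gripper opens to 93 mm and grips with 3 to 60 N. Pads are 15 mm wide; open, the fingers measure 128 mm over their backs; the gripper's body (75 mm by 188 mm) begins 65 mm behind the grasp point.
Start: joints at [-0.038, 0.116, 1.442, -0, 1.584, -0.038], TCP at [675.005, -0.009, 218.646] pointing down, gripper open.
Joint ranges: [-2.83, 2.83], [-0.83, 2.19], [0.07, 2.5], [-1.14, 4.28], [0.01, 3], [-2.97, 2.97]. Speed limits (rad/s): [1.89, 1.89, 2.22, 3.14, 3.14, 3.14].

### API

Orientations are given as a rotation vector (axis times angle).
In Python, from bench import ctrl gives the robot as it stands. Calls block until the motion is done:
- ctrl.move_to(position, orientation): joint-space move of the TCP to a pose.
- ctrl.servo_line(position, orientation=None, feed=150, max_force=None): straight line of the TCP; orientation=None keeps the orientation; feed is the mean speed in mm/s. With max_force (N) it stops when the force on the tool has changed by that much, and returns True; else False.
- ctrl.move_j(angles): joint-space move.
- ctrl.gripper_open() and ctrl.close(strength=None): open the fingers fully, or close them until they stop; strength is the grip in N (None keeps the last).
- ctrl.dwell(seconds).
- ctrl.solve_ik(position, orientation): joint angles nearest the present ones, or None.
- ctrl.get_state(): the state.
- ctrl.grab_frame(name): name is "scene" or "side" or "wrist"; returns a dict with "pixels" (384x512x3 uint8, red, green, blue), "fov_y" (degrees; the focal length in pixels is half the picture's height over the tangent of half this angle, whatever the lens; pixels are square), "cx", "cy" (the principal point, pixels), "dist" ([k1, k2, p1, p2, k3] as OpenCV has them; the pictures are not rectified), "R" (3x3) and "t" (3): a world point X has camera coordinates R X + t. Camera axes: x right, y down, z forward; pixel columns grow to the right and rows downward; lengths in mm; the calibration is good to about 2 mm. A picture is of the moment at which its call begins. There is no depth.
A pose or a line that the arm cannot do raises ctrl.IKError and nothing moves.
- ctrl.finish_job(): hands the job in; it is judged then, once.
The state is a dict: "clock": time; "q": joint angles; "dq": joint speeds; "joint_efforts": joint torques, N m; "position": TCP position; "tool_rot": TCP orientation; "contact_force": force on the tool from outside, world axes, zero at the start; "moment": the same for the moment, N m; "finger_gap": finger opening in mm; "gripper_force": force on a finger pad.
Only numpy, scipy, OpenCV 4.12 (cv2) and the standard library are available. Lean on these libraries where they do the work, as an engineer would, in place of code of your own. Each camera call takes 0.05 s, during which the arm holds its last target. There are 200 camera calls.

## Working session

There is one attempt and no reset: what is moved stays moved. The work goes in short steps, each a Python script; the robot and the scene stay as the last script left them, time stands still between calls to the robot, and variables do not carry over. Pictures are saved under pics/ and viewed, at most 14 in all, crops included, and the job is handed in when it is done.

```bash
ls; mkdir -p pics; cat > h.py <<'E'
import numpy as np, cv2
from bench import ctrl
def grab(name):
    f=ctrl.grab_frame(name); h=f["pixels"].shape[0]
    F=h/2/np.tan(np.radians(f["fov_y"])/2)
    f["K"]=np.array([[F,0,f["cx"]],[0,F,f["cy"]],[0,0,1.]])
    f["R"]=np.array(f["R"]);f["t"]=np.array(f["t"]).ravel();f["d"]=np.array(f["dist"],float)
    return f
def save(f,fn,box=None,s=1.5):
    im=f["pixels"][:,:,::-1]
    if box: x0,y0,x1,y1=box; im=im[y0:y1,x0:x1]
    cv2.imwrite("pics/"+fn,cv2.resize(np.ascontiguousarray(im),None,fx=s,fy=s,interpolation=cv2.INTER_CUBIC))
def unproj(f,uv,z):
    uv=np.array(uv,float).reshape(-1,1,2)
    n=cv2.undistortPoints(uv,f["K"],f["d"]).reshape(-1,2)
    d=np.c_[n,np.ones(len(n))]@f["R"]; c=-f["R"].T@f["t"]
    return c+d*((z-c[2])/d[:,2])[:,None]
def proj(f,X):
    X=np.array(X,float).reshape(-1,1,3)
    return cv2.projectPoints(X,cv2.Rodrigues(f["R"])[0],f["t"],f["K"],f["d"])[0].reshape(-1,2)
E
python3 - <<'E'
from h import *
for n in("scene","side","wrist"):
    f=grab(n); save(f,n+"0.png"); print(n,f["fov_y"],f["cx"],f["cy"],f["d"],(-f["R"].T@f["t"]).round(),f["R"].round(2).tolist())
s=ctrl.get_state(); print(s)
E
```

```text
pics
scene 53.05626826528707 255.96848419476729 188.66666204883907 [0.01119149 0.         0.         0.         0.        ] [1135. -529.  895.] [[0.6, 0.8, -0.01], [0.6, -0.46, -0.66], [-0.53, 0.39, -0.75]]
side 47.3517475264863 260.67068503571124 194.357626008191 [-0.0576748  0.         0.         0.         0.       ] [  70. -943.  904.] [[0.86, -0.5, 0.02], [-0.32, -0.57, -0.76], [0.39, 0.65, -0.65]]
wrist 62.306518754219184 255.48741828178802 194.24540851851148 [0.0024919 0.        0.        0.        0.       ] [675.  65. 386.] [[1.0, -0.0, -0.0], [-0.0, -0.97, 0.24], [-0.0, -0.24, -0.97]]
{'clock': 0.15, 'q': array([-3.78070825e-02,  1.16387590e-01,  1.44205208e+00, -2.32883835e-05,
        1.58399359e+00, -3.78216689e-02]), 'dq': array([-0.00025171, -0.00114585, -0.00122081, -0.00114028, -0.0019108 ,
       -0.0021608 ]), 'joint_efforts': array([ 1.36530605e-03, -7.21765566e+01, -6.22949553e+01,  7.80155347e-02,
        2.25470052e-02,  2.06686866e-05]), 'position': array([ 6.74868619e+02, -1.57876927e-02,  2.18103912e+02]), 'tool_rot': array([-2.22100081e+00, -2.22103255e+00,  9.24355644e-04]), 'contact_force': array([-0.13883362, -0.32481139,  0.66355812]), 'moment': array([ 0.0506221 , -0.01296731, -0.00903028]), 'gripper_force': 0.0, 'finger_gap': 92.80278647478785}
```

View pics/scene0.png

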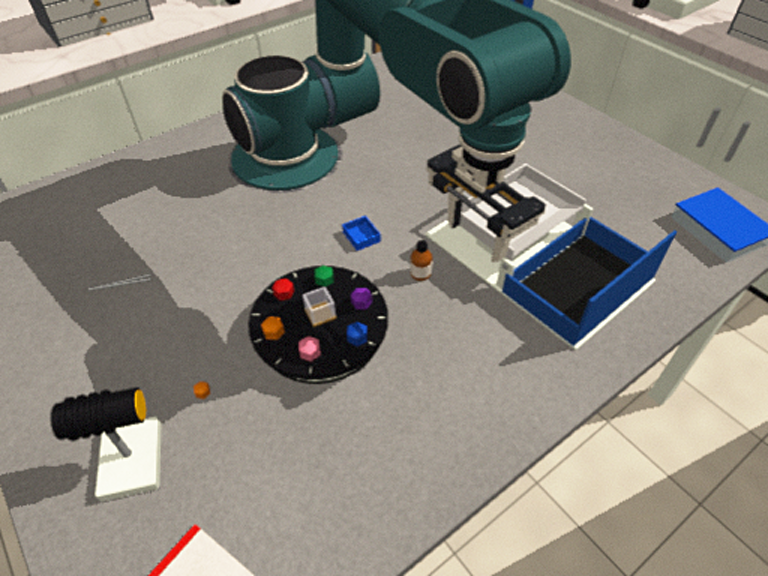

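View pics/side0.png

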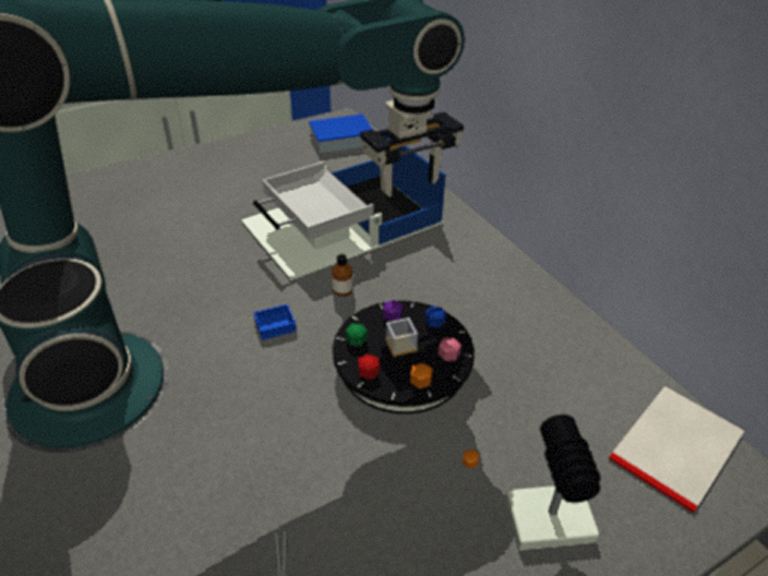

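The scene picture shows six crystals on the black platter: red (284,289), green (323,275), violet (361,298), blue (357,334), pink (309,348) and orange (272,327), all in 1.5x pixels. There are two orange candidates. The one on the platter at (272,327) should be stone4, and the smaller one on the bench at (201,390) looks like the decoy. The side picture agrees: orange on the platter at (421,376), small orange on the bench at (471,458). I'll confirm this in a crop.

```bash
python3 - <<'E'
from h import *
S={'scene':dict(pc=(318,321),red=(284,289),green=(323,275),violet=(361,298),blue=(357,334),pink=(309,348),orange=(272,327),decoy=(201,390),bottle=(421,275),box=(361,235),pancor1=(428,232),pancor2=(575,345),hopBL=(505,281),hopBR=(590,222),hopFR=(672,235)),
'side':dict(pc=(404,351),red=(369,366),green=(357,335),violet=(393,310),blue=(436,317),pink=(449,349),orange=(421,376),decoy=(471,458),bottle=(342,290),box=(275,325),handle1=(255,203),handle2=(279,226))}
Z=dict(pc=50,bottle=0,box=0,decoy=10,pancor1=5,pancor2=5,hopBL=60,hopBR=60,hopFR=138,handle1=92,handle2=92)
for n in S:
    f=grab(n)
    for k,p in S[n].items(): print(n,k,unproj(f,np.array(p)/1.5,Z.get(k,65))[0].round())
    if n=='scene': save(f,"cropdec.png",(120,165,280,290),5)
E
```

```text
scene pc [ 539. -240.   50.]
scene red [ 446. -255.   65.]
scene green [ 461. -177.   65.]
scene violet [ 553. -152.   65.]
scene blue [ 616. -206.   65.]
scene pink [ 590. -290.   65.]
scene orange [ 511. -319.   65.]
scene decoy [ 514. -473.   10.]
scene bottle [533.  13.   0.]
scene box [359. -16.   0.]
scene pancor1 [446. 104.   5.]
scene pancor2 [847. 126.   5.]
scene hopBL [684.  95.  60.]
scene hopBR [674. 355.  60.]
scene hopFR [833. 364. 138.]
side pc [ 522. -244.   50.]
side red [ 443. -258.   65.]
side green [ 461. -180.   65.]
side violet [ 552. -153.   65.]
side blue [ 613. -210.   65.]
side pink [ 587. -292.   65.]
side orange [ 509. -322.   65.]
side decoy [ 514. -472.   10.]
side bottle [527.  14.   0.]
side box [361. -17.   0.]
side handle1 [446. 280.  92.]
side handle2 [458. 171.  92.]
```

View pics/cropdec.png

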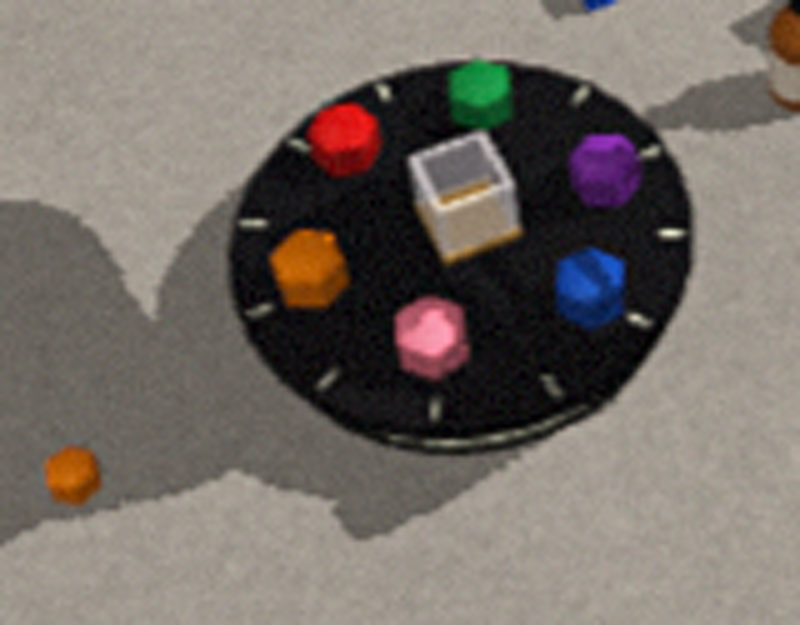

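The crop confirms it. The orange stone on the platter at (310,268) is about as wide as the other crystals, roughly 75 px against 65–75. The bench one at (73,474) is only about 55 px although it is nearer the camera, so it is the decoy. Next I'll take wrist views of the pan and the platter.

```bash
python3 - <<'E'
from h import *
o=ctrl.get_state()["tool_rot"]
o=np.array([1,1,0])*np.pi/np.sqrt(2)
for p,n in(((570,262,330),"wpan.png"),((529,-205,300),"wplat.png")):
    ctrl.move_to(p,o); ctrl.dwell(.2)
    f=grab("wrist"); save(f,n); np.save(n[:-4],f,allow_pickle=True)
    s=ctrl.get_state(); print(s["clock"],s["position"].round(1),s["q"].round(2))
    if n=="wpan.png": f=grab("scene"); save(f,"s2.png",(270,80,450,240),4.4)
E
```

```text
1.6583 [570.4 261.3 329.5] [ 0.39  0.01  1.38 -0.    1.76  0.39]
3.675 [ 529.3 -204.5  300. ] [-0.41 -0.13  1.55  0.    1.72 -0.41]
```

View pics/wpan.png

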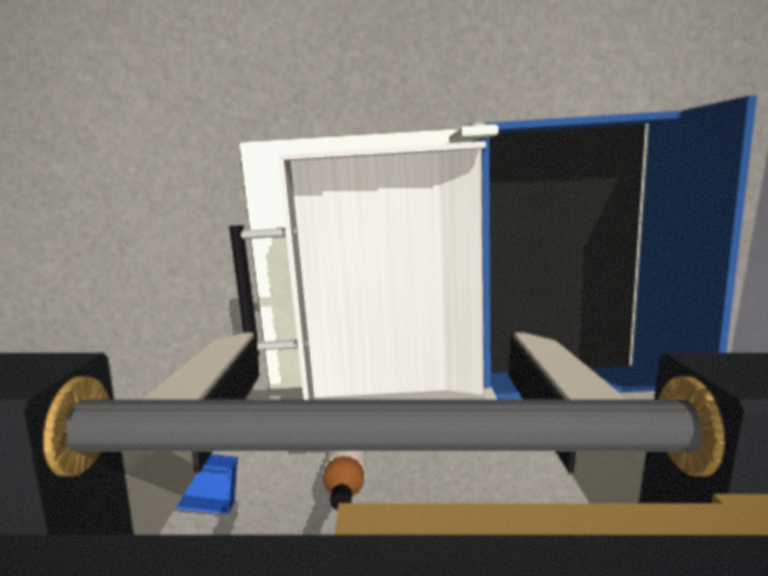

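View pics/wplat.png

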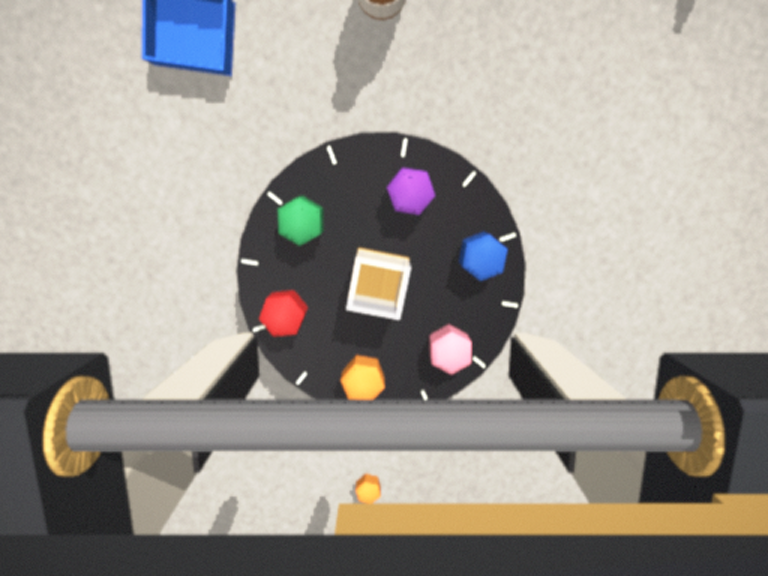

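The wrist views are clear. In the pan view (wpan) the pan floor spans (290–485, 155–395), the handle bar runs from (237,228) to (248,335), and the hopper lies to the right. In the platter view (wplat) the violet stone is at (411,190), blue (484,256), pink (451,349), orange (363,378), red (283,313) and green (300,220), with the cell at (379,284). The decoy, at (368,488), is clearly smaller. Next is a model fit of each hexagon and the pan pose.

```bash
cat >> h.py <<'E'
from scipy.optimize import minimize
HUE=dict(red=(174,6),orange=(9,24),green=(45,85),blue=(100,124),violet=(126,150),pink=(155,178))
def mask(f,col):
    hsv=cv2.cvtColor(cv2.GaussianBlur(f["pixels"],(3,3),0),cv2.COLOR_RGB2HSV).astype(int)
    h,s,v=hsv[...,0],hsv[...,1],hsv[...,2]; lo,hi=HUE[col]
    m=(h>=lo)&(h<=hi) if lo<hi else (h>=lo)|(h<=hi)
    m&=(s>70)&(v>50)
    if col=="red": m&=(s>165)
    if col=="pink": m&=(s<165)
    return m
A=np.radians(np.arange(0,360,60))
def hexv(x,y,a,z0):
    ring=lambda r,z: np.c_[x+r*np.cos(A+a),y+r*np.sin(A+a),np.full(6,z)]
    return np.r_[ring(19.6,z0+3),ring(19.6,z0+27),ring(17,z0+30),ring(17,z0)]
def fit(f,col,guess,z0=50):
    """model fit of the standing prism; guess xy within ~25 mm; returns x,y,yaw,IoU"""
    m=mask(f,col); u=proj(f,[[guess[0],guess[1],z0+15]])[0]
    n,l,st,c=cv2.connectedComponentsWithStats(m.astype(np.uint8))
    k=[i for i in range(1,n) if st[i,4]>60]
    if not k: return None
    k=min(k,key=lambda i:np.hypot(*(c[i]-u))); m=(l==k); g=unproj(f,c[k],z0+15)[0]
    S=4; x0,y0=(c[k]-40); M=cv2.resize(m.astype(np.float32),None,fx=1,fy=1)
    M=cv2.warpAffine(m.astype(np.float32),np.array([[S,0,-x0*S+(S-1)/2],[0,S,-y0*S+(S-1)/2]]),(80*S,80*S))>.5
    def cost(p):
        P=(proj(f,hexv(p[0],p[1],p[2],z0))-[x0,y0])*S+(S-1)/2
        I=np.zeros(M.shape,np.uint8); cv2.fillConvexPoly(I,np.round(cv2.convexHull(P.astype(np.float32))).astype(np.int32),1)
        return 1-(M&(I>0)).sum()/(M|(I>0)).sum()
    best=min((minimize(cost,[g[0],g[1],a],method="Nelder-Mead",options=dict(initial_simplex=[[g[0],g[1],a],[g[0]+4,g[1],a],[g[0],g[1]+4,a],[g[0],g[1],a+.3]],xatol=.1,fatol=1e-4)) for a in(0,.35,.7)),key=lambda r:r.fun)
    x,y,a=best.x
    return np.array([x,y,a%(np.pi/3),1-best.fun])
E
python3 - <<'E'
from h import *
f=np.load("wpan.npy",allow_pickle=True).item()
pts=dict(h1=(237,228,92),h2=(248,335,92),stay1=(240,234,92),stay2=(256,346,92),wallL1=(286,160,109),wallL2=(306,399,109),base1=(241,144,5),hop1=(484,136,60),hop2=(488,388,60),hopend=(680,113,60),back1=(754,97,138),back2=(722,352,138),fl1=(293,165,109),boxc=(237,457,24),edge1=(483,148,93),edge2=(483,393,93),ft=(340,157,109),fb=(440,147,109))
for k,(u,v,z) in pts.items(): print(k,unproj(f,[u/1.5,v/1.5],z)[0].round(1))
f=np.load("wplat.npy",allow_pickle=True).item()
G=dict(violet=(411,190),blue=(484,256),pink=(451,349),orange=(363,378),red=(283,313),green=(300,220))
P=[]
for k,p in G.items():
    r=fit(f,k,unproj(f,np.array(p)/1.5,65)[0]); P.append(r[:2]); print(k,r.round(3))
P=np.array(P); c=cv2.fitEllipse(P.astype(np.float32)); print(c)
print("cell top",unproj(f,np.array([[358,250],[410,257],[400,318],[348,310]])/1.5,94).round(1).tolist())
E
```

```text
h1 [446.3 282.7  92. ]
h2 [448.9 187.2  92. ]
stay1 [448.5 277.6  92. ]
stay2 [455.4 176.8  92. ]
wallL1 [494.1 337.7 109. ]
wallL2 [501.3 133.1 109. ]
base1 [429.8 356.1   5. ]
hop1 [658.5 358.8  60. ]
hop2 [673.7 120.2  60. ]
hopend [826.7 377.1  60. ]
back1 [831.4 378.4 138. ]
back2 [840.6 187.7 138. ]
fl1 [499.4 333.9 109. ]
boxc [406.1  20.5  24. ]
edge1 [651.5 347.   93. ]
edge2 [661.6 130.8  93. ]
ft [536.5 339.8 109. ]
fb [614.7 347.1 109. ]
violet [ 550.994 -151.307    0.843    0.862]
blue [ 6.13065e+02 -2.05557e+02  4.26000e-01  8.78000e-01]
pink [ 5.88168e+02 -2.90788e+02  4.72000e-01  3.23000e-01]
orange [ 510.379 -317.929    0.92     0.782]
red [ 4.41184e+02 -2.56763e+02  9.40000e-02  8.64000e-01]
green [ 459.789 -175.71     0.473    0.923]
((526.3041381835938, -232.5689239501953), (169.83547973632812, 179.37745666503906), 104.18177795410156)
cell top [[509.3, -196.9, 94.0], [550.4, -202.6, 94.0], [542.9, -253.1, 94.0], [500.4, -246.2, 94.0]]
```

```bash
python3 - <<'E'
from h import *
f=np.load("wplat.npy",allow_pickle=True).item()
hsv=cv2.cvtColor(cv2.GaussianBlur(f["pixels"],(3,3),0),cv2.COLOR_RGB2HSV)
for k,(u,v) in dict(violet=(411,190),blue=(484,256),pink=(451,349),orange=(363,378),red=(283,313),green=(300,220)).items():
    u=round(u/1.5);v=round(v/1.5)
    print(k,[tuple(int(z) for z in hsv[v,u+d]) for d in range(-18,19,3)])
    print('  v',[tuple(int(z) for z in hsv[v+d,u]) for d in range(-18,19,3)])
E
```

```text
violet [(144, 20, 63), (141, 141, 165), (141, 150, 221), (142, 146, 230), (143, 143, 234), (143, 141, 237), (144, 139, 239), (143, 142, 236), (143, 145, 232), (142, 147, 229), (142, 148, 225), (141, 121, 131), (150, 13, 60)]
  v [(150, 13, 60), (141, 119, 137), (144, 141, 239), (143, 142, 234), (144, 138, 242), (144, 138, 241), (144, 139, 239), (143, 142, 233), (142, 145, 227), (141, 148, 219), (141, 151, 193), (141, 122, 107), (0, 5, 47)]
blue [(114, 72, 57), (110, 176, 120), (110, 175, 218), (109, 169, 238), (109, 170, 241), (109, 171, 241), (109, 172, 241), (109, 175, 240), (109, 177, 238), (109, 178, 236), (110, 181, 226), (113, 82, 81), (150, 10, 53)]
  v [(113, 63, 69), (110, 175, 176), (108, 171, 244), (108, 165, 248), (108, 166, 247), (109, 169, 244), (109, 172, 241), (109, 175, 237), (110, 176, 232), (110, 179, 224), (110, 181, 206), (111, 143, 107), (150, 18, 43)]
pink [(170, 17, 45), (175, 87, 114), (170, 62, 253), (168, 35, 255), (166, 31, 255), (167, 29, 255), (166, 27, 255), (166, 30, 255), (167, 33, 255), (168, 37, 255), (171, 66, 237), (160, 14, 56), (165, 9, 54)]
  v
[... 741 characters left out ...]
70, 253), (0, 177, 253), (0, 180, 252), (0, 185, 238), (0, 85, 90), (160, 12, 66)]
  v [(168, 19, 66), (0, 164, 154), (0, 184, 236), (0, 168, 254), (0, 164, 254), (0, 163, 254), (0, 164, 254), (0, 166, 254), (1, 172, 252), (0, 180, 248), (0, 188, 232), (0, 123, 104), (165, 9, 54)]
green [(160, 13, 61), (69, 117, 120), (70, 154, 197), (70, 152, 211), (70, 149, 219), (70, 144, 223), (70, 145, 224), (70, 147, 220), (70, 152, 212), (70, 155, 205), (70, 155, 183), (70, 95, 86), (120, 4, 61)]
  v [(70, 42, 73), (70, 150, 185), (70, 147, 226), (70, 144, 228), (70, 143, 228), (70, 143, 226), (70, 145, 224), (70, 146, 218), (70, 148, 208), (70, 151, 196), (70, 151, 179), (70, 141, 130), (45, 10, 50)]
```

```bash
cat >> h.py <<'E'
HUE.update(orange=(8,30),red=(177,5),pink=(160,177))
def mask(f,col):
    hsv=cv2.cvtColor(cv2.GaussianBlur(f["pixels"],(3,3),0),cv2.COLOR_RGB2HSV).astype(int)
    h,s,v=hsv[...,0],hsv[...,1],hsv[...,2]; lo,hi=HUE[col]
    m=(h>=lo)&(h<=hi) if lo<hi else (h>=lo)|(h<=hi)
    return m&((s>22)&(s<140)&(v>110) if col=="pink" else (s>80)&(v>70))
def rv(phi):
    c,s=np.cos(phi),np.sin(phi)
    return cv2.Rodrigues(np.array([[-s,c,0],[c,s,0],[0,0,-1.]]))[0].ravel()
PC=np.array([527.,-233.])
YAW=np.radians(3.5); PF=np.array([560.5,236.])
def pan(x,y): c,s=np.cos(YAW),np.sin(YAW); return PF+[c*x-s*y,s*x+c*y]
def near(phi,ref,per=np.pi): return ref+(phi-ref+per/2)%per-per/2
def pick(col,guess,z0=50,others=[],face=None):
    ctrl.move_to([*guess,190],rv(0)); ctrl.dwell(.15)
    f=grab("wrist"); r=fit(f,col,guess,z0)
    print(col,None if r is None else r.round(3))
    if r is None or r[3]<.8 or np.hypot(*(r[:2]-guess))>45: save(f,"bad_%s.png"%col); return False
    x,y,a=r[:3]
    ref=np.arctan2(y-PC[1],x-PC[0])+np.pi/2 if face is None else face   # tangent
    phi=near(near(a+np.pi/6,ref,np.pi/3),0)
    for s in(1,-1):
        c=np.array([x,y])+s*55*np.array([np.cos(phi),np.sin(phi)])
        for o in others:
            d=np.abs([[np.cos(phi),np.sin(phi)],[-np.sin(phi),np.cos(phi)]]@(np.array(o)-c))-[9,7.5]
            print("  clear",round(np.hypot(*np.maximum(d,0))-19.6,1),end="")
    ctrl.move_to([x,y,130],rv(phi)); 
    hit=ctrl.servo_line([x,y,z0+5],feed=90,max_force=12)
    if hit: print("  HIT",ctrl.get_state()["position"].round(1)); ctrl.servo_line([x,y,130],feed=90); return False
    ctrl.close(30); ctrl.servo_line([x,y,z0+90],feed=90); ctrl.servo_line([x,y,190],feed=200)
    s=ctrl.get_state(); print("  gap",round(s["finger_gap"],1),"t",round(s["clock"],1)); return s["finger_gap"]>28
def place(px,py,phi,zt,floor=79):
    p=pan(px,py); phi=near(phi+YAW,0)
    ctrl.move_to([*p,190],rv(phi))
    s=ctrl.get_state()
    if s["finger_gap"]<28: print("LOST",s["finger_gap"]); return False
    hit=ctrl.servo_line([*p,floor+zt],feed=110,max_force=10)
    print("  place hit",hit,ctrl.get_state()["position"].round(1))
    ctrl.gripper_open(); ctrl.servo_line([*p,170],feed=200); return True
E
python3 - <<'E'
from h import *
f=np.load("wplat.npy",allow_pickle=True).item()
G=dict(violet=(551,-151),blue=(613,-206),pink=(588,-291),orange=(510,-318),red=(441,-257),green=(460,-176))
for k in G: print(k,fit(f,k,G[k]).round(3))
if pick("green",np.array(G["green"]),others=[G["red"],G["violet"]]):
    place(15,80,0,11)
    f=grab("scene"); save(f,"s3.png",(120,80,450,310),2.4)
E
```

```text
violet [ 550.921 -151.351    0.84     0.878]
blue [ 6.13835e+02 -2.06083e+02  4.01000e-01  9.13000e-01]
pink [ 5.88498e+02 -2.90292e+02  5.50000e-01  9.31000e-01]
orange [ 510.564 -317.307    0.923    0.902]
red [ 4.41296e+02 -2.56128e+02  1.97000e-01  9.02000e-01]
green [ 459.736 -175.795    0.52     0.939]
green [ 460.063 -176.064    0.52     0.952]
  clear 107.1  clear 39.0  clear 3.2  clear 108.0  gap 33.6 t 8.9
  place hit False [571.  316.9  90.9]
```

```bash
ls pics
```

```text
cropdec.png
s2.png
s3.png
scene0.png
side0.png
wpan.png
wplat.png
wrist0.png
```

View pics/s3.png

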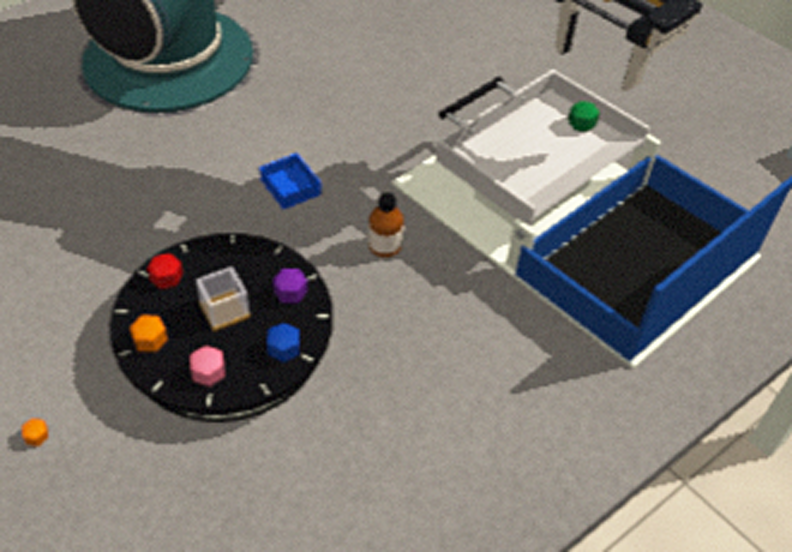

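The green crystal stands in the pan at (584,116), the platter hardly turned, and everything else is untouched. I'll carry on with the other five.

```bash
python3 - <<'E'
from h import *
f=grab("scene")
for k,u in dict(h1=(443,115,92),h2=(500,82,92),cornerfar=(553,73,109),cornerL=(438,146,109),edgeR=(659,140,93),edgeL=(532,219,93),green=(584,117,94)).items(): print(k,unproj(f,[120+u[0]/2.4,80+u[1]/2.4],u[2])[0].round(1))
G=dict(red=(441,-257),violet=(551,-151),orange=(510,-318),pink=(588,-291),blue=(613,-206))
slots=[(15,40),(15,0),(15,-40),(15,-80),(-40,0)]
for i,k in enumerate(G):
    g=np.array(G[k],float); rest=[G[j] for j in list(G)[i+1:]]
    if not pick(k,g,others=rest): print("FAIL pick",k); break
    px,py=slots[i]
    if not place(px,py,0 if i<4 else np.pi/2,11 if i<4 else 7): break
save(grab("scene"),"s4.png",(120,80,450,310),2.4)
print(ctrl.get_state()["clock"])
E
```

```text
h1 [456.2 171.3  92. ]
h2 [451.7 281.1  92. ]
cornerfar [496.4 335.  109. ]
cornerL [512.1 110.8 109. ]
edgeR [665.8 357.8  93. ]
edgeL [666.2 125.7  93. ]
green [575.6 314.7  94. ]
red [ 4.41451e+02 -2.56592e+02  7.10000e-02  9.08000e-01]
  clear 160.8  clear 37.0  clear 116.7  clear 167.7  clear 94.7  clear 106.0  clear 144.1  clear 147.8  gap 33.9 t 20.6
  place hit False [573.4 277.   90.9]
violet [ 550.983 -151.927    0.946    0.939]
  clear 131.6  clear 76.5  clear -1.7  clear 167.3  clear 158.6  clear 108.3  gap 34.6 t 31.1
  place hit False [575.9 237.1  90.9]
orange [ 510.571 -318.395    0.949    0.898]
  clear 40.3  clear 126.7  clear 91.0  clear 137.5  gap 34.3 t 41.5
  place hit False [578.3 197.1  90.9]
pink [ 5.88416e+02 -2.89795e+02  5.79000e-01  6.14000e-01]
FAIL pick pink
48.0167
```

View pics/s4.png

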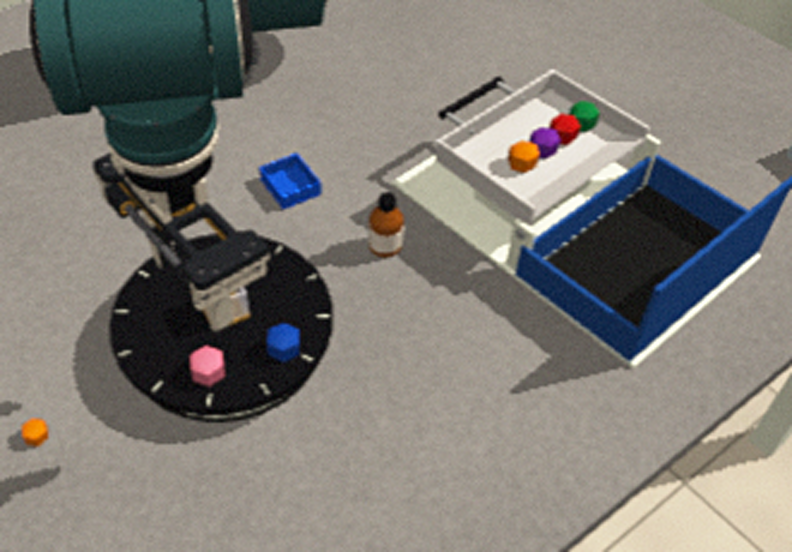

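Red, violet and orange now stand in the pan next to green, at (521–585, 115–157) in the picture. Pink at (207,365) and blue at (283,342) remain on the platter. The pink mask lost its overexposed top, so I'll use brightness for pink there.

```bash
cat >> h.py <<'E'
_m=mask
def mask(f,col):
    return _m(f,col) if col!="pink" else cv2.cvtColor(f["pixels"],cv2.COLOR_RGB2HSV)[...,2]>105
E
python3 - <<'E'
from h import *
G=dict(pink=(588,-291),blue=(613,-206))
slots=dict(pink=(15,-80),blue=(-40,0))
for k in G:
    if not pick(k,np.array(G[k],float),others=[(613,-206)] if k=="pink" else []): print("FAIL pick",k); break
    if not place(*slots[k],0 if k=="pink" else np.pi/2,11 if k=="pink" else 7): break
else:
    ctrl.move_to([500,262,330],rv(0)); ctrl.dwell(.2)
    f=grab("wrist"); save(f,"w5.png"); np.save("w5",f,allow_pickle=True)
s=grab("scene"); save(s,"s5.png",(120,80,450,310),2.4)
print(ctrl.get_state()["clock"])
E
```

```text
pink [ 5.88634e+02 -2.89904e+02  5.19000e-01  9.34000e-01]
  clear 5.3  clear 111.9  gap 33.5 t 52.9
  place hit False [580.8 157.2  90.8]
blue [ 6.12922e+02 -2.05837e+02  3.99000e-01  9.25000e-01]
  gap 33.8 t 63.2
  place hit False [521.  233.7  86.8]
69.2167
```

View pics/w5.png

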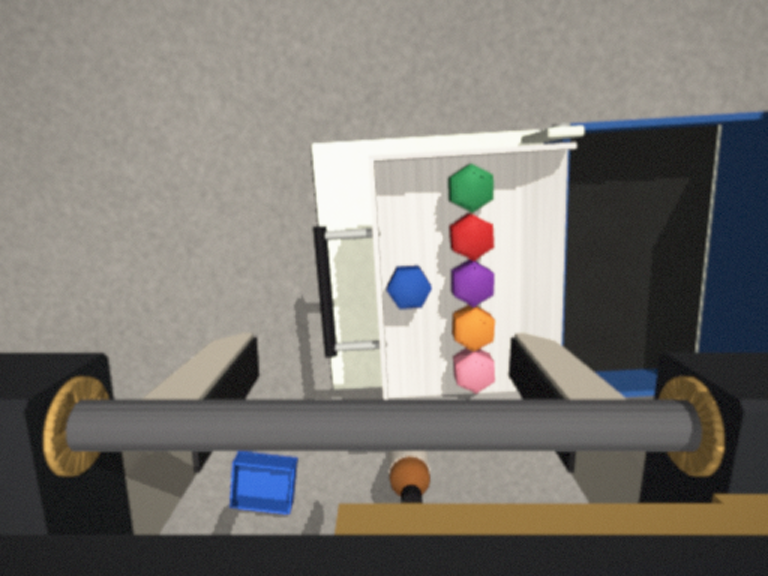

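All six crystals lie in the pan: five in a row at x≈472 and blue at (409,287). The handle bar runs from (321,228) to (331,356). Next I'll locate the bar and grip it. The fingers approach offset to the -x side so they clear the pan wall, close softly, centre on the bar, then grip firmly.

```bash
python3 - <<'E'
from h import *
f=np.load("w5.npy",allow_pickle=True).item()
e=unproj(f,np.array([[321,228],[331,356]])/1.5,92); print(e.round(1), np.hypot(*(e[0]-e[1])[:2]))
w=unproj(f,np.array([[375,159],[383,398],[568,150],[564,340]])/1.5,[109])[:2]; print(w.round(1))
d=(e[0]-e[1])[:2]; print("yaw",np.degrees(np.arctan2(-d[0],d[1])))
mid=e.mean(0)[:2]; print("mid",mid,"pred",pan(-111,0))
hb=.5*(mid+pan(-111,0)); print("use",hb); np.save("hb",hb)
ux=np.array([np.cos(YAW),np.sin(YAW)]); o=rv(YAW)
a=hb-22*ux
ctrl.move_to([*a,200],o)
hit=ctrl.servo_line([*a,78],feed=80,max_force=8); print("hit",hit)
if not hit:
    F0=ctrl.get_state()["contact_force"]
    ctrl.close(3); s=ctrl.get_state(); print("gap",s["finger_gap"],s["contact_force"]-F0)
    for i in range(1,9):
        p=a+2.75*i*ux; ctrl.servo_line([*p,78],feed=30); ctrl.dwell(.1)
        s=ctrl.get_state(); print(i,round(s["finger_gap"],1),(s["contact_force"]-F0).round(1),round(s["gripper_force"],1))
save(grab("side"),"d6.png",(130,60,330,200),4)
print(s["clock"])
E
```

```text
[[447.  283.3  92. ]
 [452.2 167.8  92. ]] 115.65375433860352
[[493.5 339.1 109. ]
 [499.2 134.7 109. ]]
yaw 2.5703597678099364
mid [449.61394091 225.56467471] pred [449.70703738 229.22361211]
use [449.66048914 227.39414341]
hit False
gap 53.3984248612138 [ 6.64511025  1.12822947 -4.36323471]
1 47.6 [ 7.2  0.3 -4. ] 3.0
2 42.2 [ 6.9  0.2 -4.1] 3.0
3 36.6 [ 6.5  0.2 -3.1] 3.0
4 31.0 [ 6.5  0.4 -3.1] 3.0
5 25.5 [ 7.7  0.4 -3.1] 3.0
6 20.0 [ 7.3  0.2 -3.4] 3.0
7 14.6 [ 6.7  0.2 -3. ] 3.0
8 12.3 [-4.7 -1.8  3.4] 3.0
75.1167
```

View pics/d6.png

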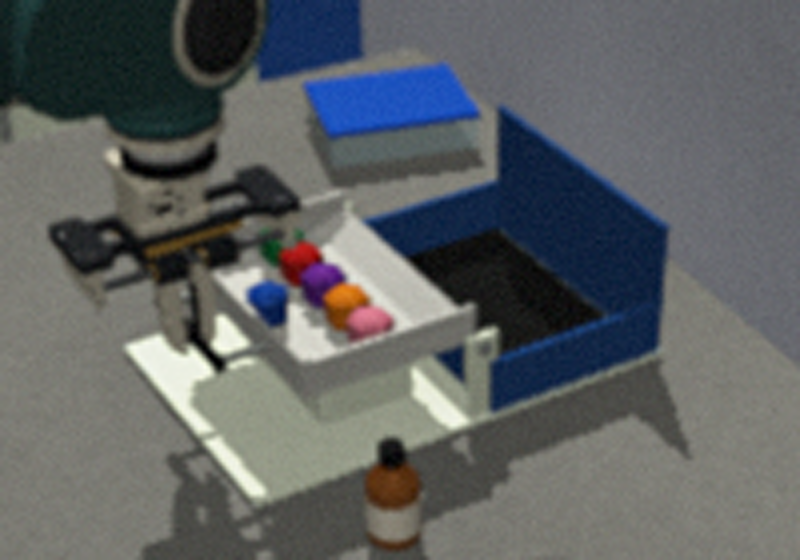

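The bar sits between the fingers (gap 12.3 mm, the bar's own thickness), and all six crystals are still in the pan. Contact puts the bar 1.4 mm nearer -x than measured, so I'll use that for the arc and tip.

```bash
python3 - <<'E'
from h import *
ux=np.array([np.cos(YAW),np.sin(YAW)]); o=rv(YAW)
hb=np.load("hb.npy")-1.45*ux; np.save("hb2",hb)
hinge=hb+207*ux
def at(th):
    x=-207*np.cos(th)+17*np.sin(th); z=75+207*np.sin(th)+17*np.cos(th)
    return [*(hinge+x*ux),z-14]
ctrl.servo_line(at(0),o,feed=20); ctrl.close(25)
F0=ctrl.get_state()["contact_force"]
for th in np.r_[np.arange(.1,1.36,.1),1.38]:
    ctrl.servo_line(at(th),o,feed=110); s=ctrl.get_state()
    print(round(th,2),(s["contact_force"]-F0).round(1),round(s["finger_gap"],1))
    if np.abs(s["contact_force"]-F0).max()>40 or s["finger_gap"]<9: print("STOP"); break
ctrl.dwell(.8)
print(s["clock"]); save(grab("scene"),"s7.png",(250,40,450,190),4)
E
```

```text
0.1 [-0.1  0.7 -1.4] 11.1
0.2 [ 2.1 -0.1 -3.2] 10.8
0.3 [ 4.7  1.2 -4.8] 10.7
0.4 [ 6.9  1.  -8.6] 10.7
0.5 [ 3.5  0.8 -7.8] 11.2
0.6 [-3.8 -2.1 -2.4] 11.0
0.7 [-4.6 -2.1 -2.3] 10.7
0.8 [-8.9 -5.6  2.2] 10.8
0.9 [-12.3  -6.9   5.8] 10.9
1.0 [-11.9  -7.4   9.7] 11.2
1.1 [-13.   -6.3  12. ] 11.2
1.2 [-11.5  -6.2  12.2] 11.0
1.3 [-9.8 -5.4 11. ] 11.5
1.38 [-9.8 -4.1  9.7] 11.7
80.375
```

View pics/s7.png

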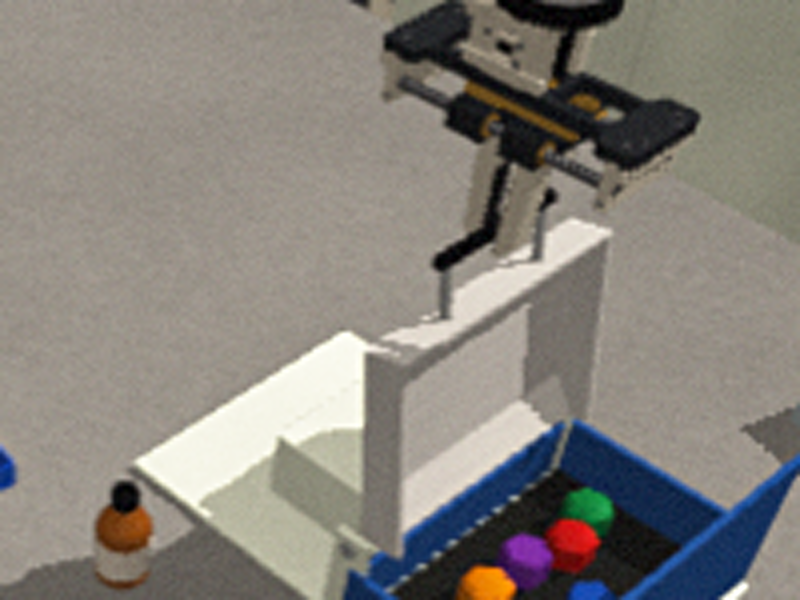

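The pan stands upright and empty. Green, red, violet, orange and blue are visible in the hopper, and pink is probably below the crop. I'll lower the pan to about 50°, where the opening fingers clear the wall, and let go.

```bash
python3 - <<'E'
from h import *
ux=np.array([np.cos(YAW),np.sin(YAW)]); o=rv(YAW)
hinge=np.load("hb2.npy")+207*ux
def at(th):
    x=-207*np.cos(th)+17*np.sin(th); z=75+207*np.sin(th)+17*np.cos(th)
    return [*(hinge+x*ux),z-14]
for th in (1.25,1.1,.98,.88): ctrl.servo_line(at(th),o,feed=110)
ctrl.gripper_open(); p=at(.88); print(ctrl.get_state()["contact_force"].round(1))
ctrl.servo_line([p[0],p[1],p[2]+110],o,feed=250)
ctrl.move_to([529,0,380],rv(0)); ctrl.dwell(1)
print(ctrl.get_state()["clock"]); s=grab("scene"); save(s,"s8.png",(110,60,470,330),2.2)
E
```

```text
[ 0.5  0.  -0. ]
86.6333
```

View pics/s8.png

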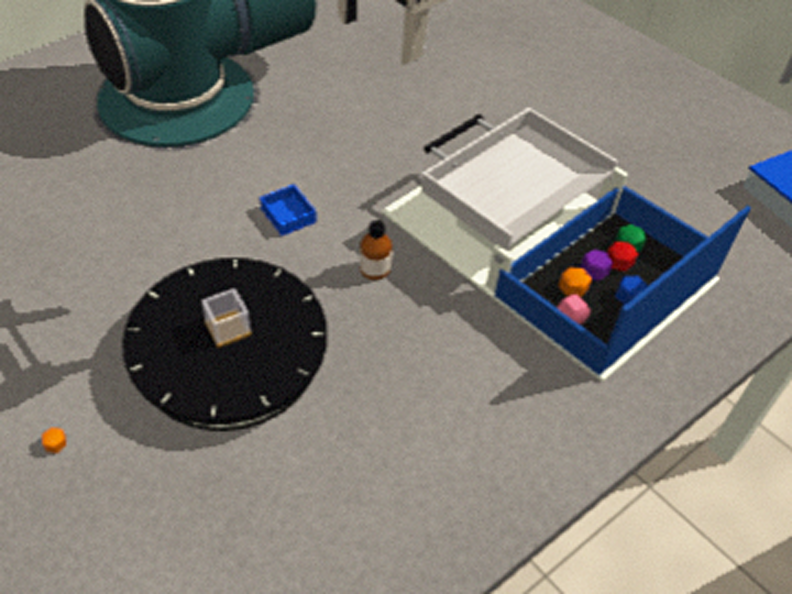

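All six crystals lie in the hopper, at (570–640, 237–310). The pan is empty and down, with the handle end at raw pixel (304.5,127) against (304.6,128) before tipping. The cell stands near the middle of the platter, and the bottle and blue box look untouched.

```bash
python3 -c "
from bench import ctrl
print(ctrl.finish_job())"
```

```text
the job is handed in; nothing more can be done
None
```

I handed the job in at about 87 s: all six crystals tipped into the hopper in one go, the empty pan is down and released, and the clear cell is still standing on the turntable; no verdict was returned.

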